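# Scan the two-bottle carrier with the hanging code reader

## Robot

A 6-joint arm with a two-finger parallel gripper is mounted at the origin on a cart in front of the work surface, level with it; the furniture and walls round the work are solid. World frame = base frame: x ahead of the robot, y to its left, z up, the work surface at z = 0. Lengths are in m, angles in degrees, forces in N, time in s.
With the tool pointing down it reaches from about 0.25 to 0.775 m from the base axis. Payload 4 kg.
Tool frame: the origin (TCP) lies midway between the tips of the shut fingers; the grasp point (between the pads) lies 19 mm behind it; z points along the fingers, y is the line along which they close (so a half turn about z gives the same grasp; the last joint's range is limited). The gripper opens to 94 mm and grips with 3 to 60 N. Pads are 16 mm wide; open, the fingers measure 119 mm over their backs; the gripper's body (75 mm by 177 mm) begins 78 mm behind the grasp point.
Start: joints at [-79.017, 4.996, 78.535, -0, 96.463, -5.907], TCP at [0.16, -0.526, 0.206] pointing down, gripper open.
Joint ranges: [-177.83, 177.83], [-43.37, 116.18], [15.69, 146.23], [-61.86, 241.86], [9.47, 152.12], [-147.06, 147.06]. Speed limits (degrees/s): [159.86, 159.86, 180, 180, 180, 180].

## Interface

Orientations are given as a 3x3 rotation matrix whose columns are the frame's x, y, z axes.
In Python, from rig import ctrl gives the robot as it stands. Calls block until the motion is done:
- ctrl.move_pose(position, orientation): joint-space move of the TCP to a pose.
- ctrl.move_l(position, frame=None, feed=0.15, f_stop=None): straight line of the TCP; frame=None keeps the orientation; feed is the mean speed in m/s. With f_stop (N) it stops when the force on the tool has changed by that much, and returns True; else False.
- ctrl.set_joints(angles): joint-space move.
- ctrl.move_gripper(opening, force=None): finger opening in m; force is the grip in N (None keeps the last); returns when the fingers have stopped.
- ctrl.wait(seconds).
- ctrl.ik(position, orientation): joint angles nearest the present ones, or None.
- ctrl.sense(): the state.
- ctrl.capture(name): name is "scene" or "top" or "wrist"; returns a dict with "img" (420x560x3 uint8, blue, green, red), "mtx" (3x3 intrinsics, pixels), "D" ([k1, k2, p1, p2, k3] as OpenCV has them; the pictures are not rectified), "T" (4x4, takes a point from camera to world coordinates). Camera axes: x right, y down, z forward; pixel columns grow to the right and rows downward; lengths in m; the calibration is good to about 2 mm. A picture is of the moment at which its call begins. There is no depth.
A pose or a line that the arm cannot do raises ctrl.IKError and nothing moves.
- ctrl.finish_job(): hands the job in; it is judged then, once.
Trained networks look in a picture, given as the dict that the camera call returned (one of the last four; its "shot" number tells which), for a name from the list of things; names that differ only in an ending like _2 or _b are one class to them, and where a whole thing is asked for, a point or a joint stands for the part that bears it (a point fixed in the world has none). Each returns a list of dicts, best first, with "conf" (0 to 1); they miss things now and then, are a little off and sometimes report something else, mostly with a low value. They report only what shows in the picture. A call takes as long as a camera call. They do not tell look-alikes from the thing itself.
- ctrl.cut_out(picture, name): "pixels" (420x560 bool, what is visible of it).
- ctrl.pinpoint(picture, name): "point" ([x, y, z] in m, in the coordinates of the camera as it stood for that picture, good to about 4 mm: a listed point, or the origin of a listed thing).
The state is a dict: "time_s": time; "joints": joint angles; "dq": joint speeds; "joint_torque": joint torques, N m; "tcp_pos": TCP position; "orientation": TCP orientation; "force": force on the tool from outside, world axes, zero at the start; "torque": the same for the moment, N m; "grip_width": finger opening in m; "grasp_force": force on a finger pad.
Only numpy, scipy, OpenCV 4.12 (cv2) and the standard library are available. Lean on these libraries where they do the work, as an engineer would, in place of code of your own. Each camera call takes 0.05 s, during which the arm holds its last target. There are 200 camera calls.

## Task

Lift the hand-held code reader up and off its hook, aim its window squarely at the middle of the barcode label on the carrier that holds two bottles, about 7 cm away from it, and hold it quite still there for two seconds to let it read. Then hang the reader back on its hook by its loop and let go. Do not touch the carriers with the reader and leave everything else where it stands.

Things in the scene. Friction and masses are not known exactly. Their poses are not given: they have to be found in the camera images.
- stand: fixed metal stand: base plate 120 x 110 x 12 mm, post 16 mm thick, 195 mm tall, and a level flat hook tongue 16 mm wide, 5 mm thick, top face 175 mm up. Origin: on the worktop under the post axis; z up. The tongue points to the stand's -y, ending at y = -82 mm with a lip that rises 8 mm above its top. At the start the hanging reader's axes are nearly the stand's.
- hook_mid (a point): point on the tongue's top face, half-way between post and lip (48 mm from the post axis, 30 mm from the lip); axes as the stand.
- reader: loose hand-held code reader, 190 mm long, 0.15 kg. x ahead (window end), z up; origin on the handle's underside, below the loop. White handle with black ribs: x -101 to +27, 28 wide, z 0 to 32 mm. Head: to x +85, 48 wide, z 0 to 50 mm. Flat hanging loop on it: opening 44 (x) by 34 mm (z 32 to 66), strap 12 wide (y), 5 thick, top z 71 mm. The hook passes through it along y.
- reader_grip (a point): good place to grip the handle, fingers on its two sides (y), at x -70, z 18 mm of the reader; axes as the reader.
- reader_loop (a point): middle of the underside of the loop's strap (x 0, y 0, z 66 mm of the reader), which rests on the tongue's top face; axes as the reader.
- reader_window (a point): middle of the reader's window, at x +73, z +13 mm of the reader. Its z axis is the viewing direction, 45 degrees ahead and down in the reader's x-z plane.
- double_carrier: grey plastic carrier with two white-capped sample bottles fixed in it side by side (107 mm to the bottle tops); 0.8 kg and the bottles; footprint 100 (x) x 114 (y) mm. Origin under its middle, z up, front faces -x. Its front is a panel sloping at 45 degrees with a white barcode label.
- double_carrier_label (a point): middle of the barcode label (52 wide x 32 mm) on the sloping front of the two-bottle carrier, 45 mm above the worktop, 28 mm before the carrier's origin. z axis: outward normal of the label (45 degrees up, towards the carrier's front), y axis level along the label.
- single_carrier: the same sort of carrier, 64 mm wide, with only one bottle and its own label: not to be scanned. Origin and axes as the other. Bystander.
- beaker: plastic beaker, 73 mm wide, 91 mm tall, origin under its middle. Bystander.
- alu_dish_0: aluminium dish, 65 mm wide, 18 mm tall, origin under its middle. Bystander.
- weight_0: brass weight with knob, 36 mm wide, 50 mm tall, origin under its middle. Bystander.
Mind the look-alikes: they are no part of the job. Leave any red look-alike of the reader alone.

How it is judged:
By the outcome, as a careful person would: the job done as asked, in the order asked, and still so for the second after the job is handed in, with the robot touching nothing.
It also fails if it takes over 61 s, if anything falls off the work surface, if the arm or the gripper's body presses on something with over 40 N, if the wrist force passes 120 N, or if a joint passes its speed limit or range.

## Working session

There is one attempt and no reset: what is moved stays moved. The work goes in short steps, each a Python script; the robot and the scene stay as the last script left them, time stands still between calls to the robot, and variables do not carry over. Pictures are saved under pics/ and viewed, at most 10 in all, crops included, and the job is handed in when it is done.

```bash
mkdir -p pics; ls
cat > h.py <<'E'
from rig import ctrl
import numpy as np, cv2
def W(c,p): return c["T"][:3,:3]@np.array(p)+c["T"][:3,3]
def proj(c,P):
    R=c["T"][:3,:3];t=c["T"][:3,3]
    q=(np.atleast_2d(P)-t)@R
    return cv2.projectPoints(q.reshape(-1,1,3),np.zeros(3),np.zeros(3),np.array(c["mtx"]),np.array(c["D"],float))[0].reshape(-1,2)
E
python3 - <<'E'
from h import *
np.set_printoptions(precision=4,suppress=True)
ims=[]
for n in["scene","top"]:
    c=ctrl.capture(n);ims.append(c["img"]);print(n,c["T"][:3,3],c["T"][:3,2])
    for k in["stand","hook_mid","reader","reader_grip","reader_loop","reader_window","double_carrier","double_carrier_label","single_carrier","beaker","alu_dish_0","weight_0"]:
        for d in ctrl.pinpoint(c,k)[:3]:
            w=W(c,d["point"]);print(k,round(d["conf"],2),w,proj(c,w)[0].round())
    cv2.imwrite(f"pics/{n}.png",cv2.resize(c["img"],(800,600)))
print(ctrl.sense()["time_s"])
E
```

```text
pics
scene [-0.6058 -0.7695  0.9521] [ 0.6756  0.513  -0.5295]
reader 0.77 [0.5282 0.2684 0.1096] [248. 187.]
reader_grip 0.93 [ 0.4073 -0.1476  0.0211] [334. 275.]
reader_loop 0.77 [ 0.4585 -0.201   0.0702] [361. 259.]
reader_loop 0.71 [0.5298 0.2686 0.1747] [247. 169.]
reader_window 0.83 [ 0.5016 -0.2597  0.0126] [386. 276.]
reader_window 0.67 [0.6007 0.2646 0.1226] [263. 176.]
double_carrier 0.58 [ 0.6401 -0.3448  0.0003] [434. 267.]
double_carrier_label 0.79 [ 0.6126 -0.3422  0.0478] [432. 258.]
single_carrier 0.62 [ 0.6468 -0.1369 -0.0022] [373. 242.]
single_carrier 0.16 [ 0.3038  0.4393 -0.0037] [164. 230.]
beaker 0.82 [ 0.3036  0.4399 -0.0011] [164. 229.]
alu_dish_0 0.8 [ 0.3188 -0.3557 -0.0005] [384. 331.]
weight_0 0.7 [ 0.32   -0.3545  0.0002] [384. 330.]
weight_0 0.58 [ 0.4596 -0.0478 -0.0021] [315. 260.]
top [0.1436 0.0405 1.6762] [ 0.1957 -0.0159 -0.9805]
stand 0.73 [0.5351 0.3156 0.0026] [195. 194.]
hook_mid 0.88 [0.5323 0.2697 0.1749] [201. 181.]
reader 0.83 [ 0.4534 -0.2019  0.0019] [349. 214.]
reader 0.73 [0.5279 0.2692 0.1118] [204. 188.]
reader_grip 0.94 [ 0.4087 -0
[... 155 characters left out ...]
 0.2686 0.1769] [201. 181.]
reader_loop 0.86 [ 0.4554 -0.2008  0.0627] [352. 209.]
reader_loop 0.7 [ 0.6153 -0.342   0.0441] [390. 163.]
reader_window 0.57 [ 0.5036 -0.2592  0.0181] [366. 197.]
reader_window 0.56 [0.601  0.2654 0.1245] [205. 164.]
double_carrier 0.59 [ 0.6379 -0.3411 -0.0037] [386. 160.]
double_carrier_label 0.9 [ 0.6119 -0.3429  0.0428] [390. 164.]
double_carrier_label 0.31 [ 0.641  -0.341  -0.0053] [386. 159.]
single_carrier 0.76 [ 0.6451 -0.1349 -0.002 ] [327. 159.]
beaker 0.95 [0.3069 0.4345 0.0013] [159. 262.]
alu_dish_0 0.67 [ 0.3251 -0.3529  0.0013] [397. 250.]
alu_dish_0 0.27 [ 0.4623 -0.0419  0.0014] [302. 212.]
weight_0 0.4 [ 0.4604 -0.0447 -0.0002] [303. 213.]
1.3
```

View pics/scene.png

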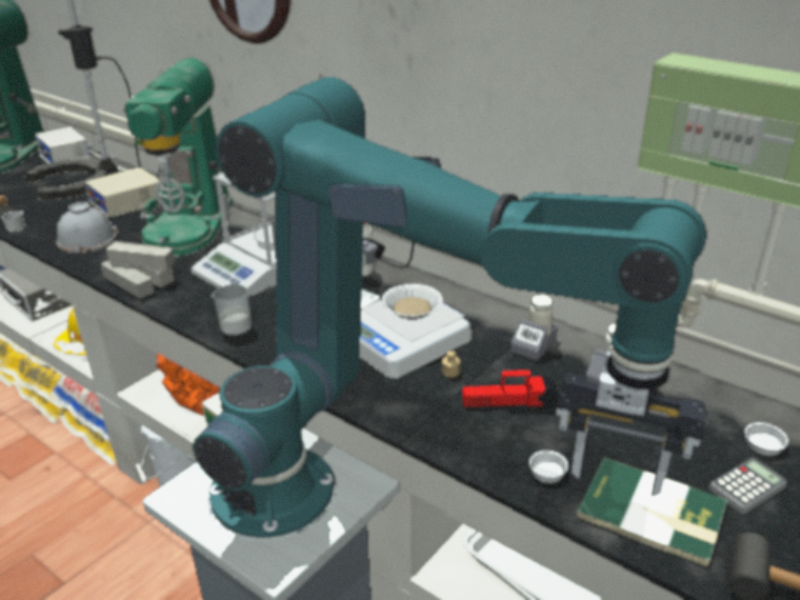

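View pics/top.png

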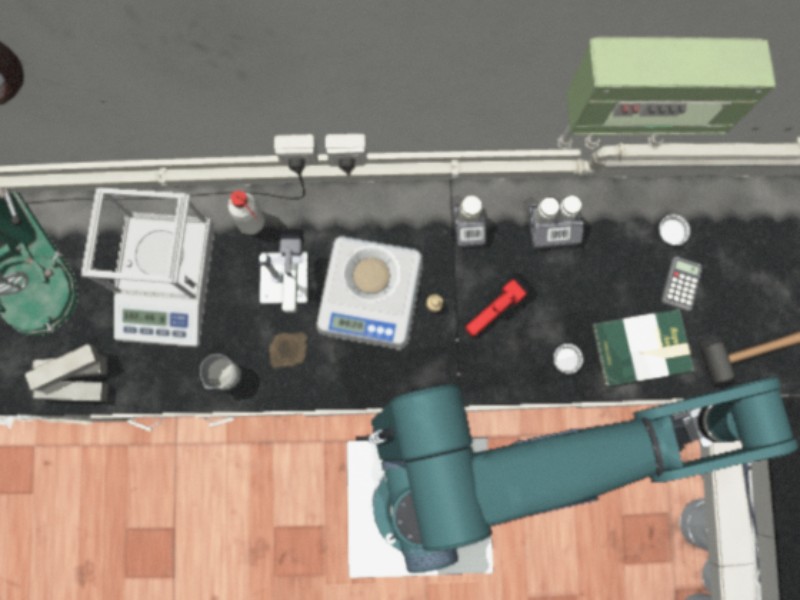

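The real reader is the white one hanging on the stand (800 px top view: about 290,275). The red one on the worktop (495,305) is the look-alike. The two-capped carrier is at (557,225) and the single-bottle one at (470,222). I'll take closer wrist views on the way.

Run:
```python
from h import *
np.set_printoptions(precision=4,suppress=True)
s=ctrl.sense();c=ctrl.capture("wrist")
T=np.eye(4);T[:3,:3]=s["orientation"];T[:3,3]=s["tcp_pos"]
print(T);X=np.linalg.inv(T)@c["T"];print(X)
def R(y,s=1):
    y=np.radians(y);a=np.array([np.cos(y),np.sin(y),0])*s;z=np.array([0,0,-1.]);return np.c_[a,np.cross(z,a),z]
for sg in(1,-1):
  for p,y in(((.42,-.34,.081),0),((.42,-.34,.35),0),((.462,.274,.108),-3.7),((.462,.274,.35),-3.7),((.40,.27,.35),-3.7)):
    print(sg,p,ctrl.ik(p,R(y,sg)))
    cam=np.eye(4);cam[:3,:3]=R(y,sg);cam[:3,3]=p;cam=cam@X
    d=dict(c);d["T"]=cam;print("   ",proj(d,[[.612,-.342,.045],[.53,.27,.175],[.46,.27,.12],[.60,.265,.12]]).round().tolist())
```

```text
[[ 0.9569  0.2905 -0.      0.1598]
 [ 0.2905 -0.9569 -0.0001 -0.5263]
 [-0.      0.0001 -1.      0.2055]
 [ 0.      0.      0.      1.    ]]
[[ 0.0006 -0.9678 -0.2516  0.0735]
 [ 1.      0.0008 -0.0006  0.0011]
 [ 0.0008 -0.2516  0.9678 -0.1784]
 [ 0.      0.      0.      1.    ]]
1 (0.42, -0.34, 0.081) [-45.0034   7.1022  90.5694  -0.      82.3284  44.9966]
    [[288.0, -87.0], [3172.0, 481.0], [-365.0, 208.0], [207.0, 193.0]]
1 (0.42, -0.34, 0.35) [-45.0034   4.8011  62.4262  -0.     112.7727  44.9966]
    [[287.0, 38.0], [-246.0, 103.0], [-170.0, 159.0], [-199.0, 46.0]]
1 (0.462, 0.274, 0.108) [ 24.6224   5.6406  88.9982  -0.      85.3612 118.3224]
    [[979.0, 14.0], [282.0, 144.0], [292.0, 267.0], [284.0, -19.0]]
1 (0.462, 0.274, 0.35) [ 24.6224   4.3785  62.8792  -0.     112.7423 118.3224]
    [[704.0, 50.0], [285.0, 133.0], [289.0, 188.0], [285.0, 71.0]]
1 (0.4, 0.27, 0.35) [ 27.2841  -2.6514  70.0042  -0.     112.6472 120.9841]
    [[709.0, 3.0], [277.0, 71.0], [282.0, 139.0], [278.0, 13.0]]
-1 (0.42, -0.34, 0.081) [ -45.0034    7.1022   90.5694   -0.       82.3284 -135.0034]
    [[282.0, 447.0], [737.0, 327.0], [996.0, 299.0], [972.0, 451.0]]
-1 (0.42, -0.34, 0.35) [ -45.0034    4.8011   62.4262   -0.      112.7727 -135.0034]
    [[284.0, 293.0], [757.0, 280.0], [723.0, 217.0], [689.0, 307.0]]
-1 (0.462, 0.274, 0.108) [ 24.6224   5.6406  88.9982  -0.      85.3612 -61.6776]
    [[-282.0, 392.0], [284.0, 453.0], [277.0, 261.0], [284.0, 453.0]]
-1 (0.462, 0.274, 0.35) [ 24.6224   4.3785  62.8792  -0.     112.7423 -61.6776]
    [[-66.0, 288.0], [286.0, 253.0], [282.0, 185.0], [285.0, 285.0]]
-1 (0.4, 0.27, 0.35) [ 27.2841  -2.6514  70.0042  -0.     112.6472 -59.0159]
    [[-52.0, 320.0], [292.0, 300.0], [288.0, 231.0], [291.0, 324.0]]
```

```bash
cat >> h.py <<'E'
def R(y,s=1):
    y=np.radians(y);a=np.array([np.cos(y),np.sin(y),0])*s;z=np.array([0,0,-1.]);return np.c_[a,np.cross(z,a),z]
np.set_printoptions(precision=4,suppress=True)
E
python3 - <<'E'
from h import *
ctrl.move_l([.16,-.526,.33])
ims=[]
def look(p,y,names):
    ctrl.move_pose(p,R(y));ctrl.wait(.3);c=ctrl.capture("wrist")
    for k in names:
        for d in ctrl.pinpoint(c,k)[:2]:
            w=W(c,d["point"]);print(k,round(d["conf"],2),w,proj(c,w)[0].round())
    return c
c=look([.50,-.342,.30],0,["double_carrier","double_carrier_label"])
cut=ctrl.cut_out(c,"double_carrier_label")
ims.append(c["img"]);np.savez("lab.npz",img=c["img"],T=c["T"],mtx=c["mtx"],D=c["D"])
c=look([.50,-.30,.36],0,["double_carrier","double_carrier_label"])
c=look([.45,.27,.36],-3.7,["stand","hook_mid","reader","reader_grip","reader_loop","reader_window"])
ims.append(c["img"]);np.savez("rd.npz",img=c["img"],T=c["T"],mtx=c["mtx"],D=c["D"])
c=look([.42,.25,.33],-3.7,["stand","hook_mid","reader","reader_grip","reader_loop","reader_window"])
cv2.imwrite("pics/w.png",cv2.resize(np.hstack(ims),(800,300)))
cv2.imwrite("pics/lab.png",cv2.resize(ims[0],(800,600)))
cv2.imwrite("pics/rd.png",cv2.resize(ims[1],(800,600)))
print(ctrl.sense()["time_s"])
E
```

```text
double_carrier 0.96 [ 0.6435 -0.3409 -0.0017] [284.  76.]
double_carrier_label 0.97 [ 0.6164 -0.3446  0.0422] [287.  93.]
double_carrier 0.95 [ 0.644  -0.3418 -0.0003] [313.  80.]
double_carrier_label 0.57 [ 0.6176 -0.3405  0.0447] [314.  95.]
stand 0.97 [0.5343 0.3194 0.0026] [251. 123.]
hook_mid 0.89 [0.5367 0.2689 0.1758] [281. 115.]
reader 0.92 [0.5297 0.2684 0.1054] [283. 123.]
reader_grip 0.71 [0.4595 0.2706 0.1248] [284. 179.]
reader_grip 0.57 [ 0.4109 -0.1499  0.0191] [541. 183.]
reader_loop 0.63 [0.5308 0.2684 0.1731] [282. 121.]
reader_loop 0.52 [ 0.3053  0.4392 -0.0057] [198. 258.]
reader_window 0.59 [0.6033 0.2649 0.1177] [281.  60.]
stand 0.83 [0.5347 0.3186 0.0066] [235. 103.]
hook_mid 0.69 [0.5392 0.2697 0.1768] [258.  82.]
reader 0.63 [0.5301 0.2689 0.107 ] [264.  98.]
reader_grip 0.96 [ 0.4123 -0.1479  0.017 ] [543. 167.]
reader_grip 0.93 [0.4606 0.2683 0.1242] [268. 159.]
reader_window 0.9 [0.6022 0.2651 0.1225] [262.  27.]
reader_window 0.27 [0.5374 0.2696 0.1772] [258.  84.]
8.7833
```

View pics/lab.png

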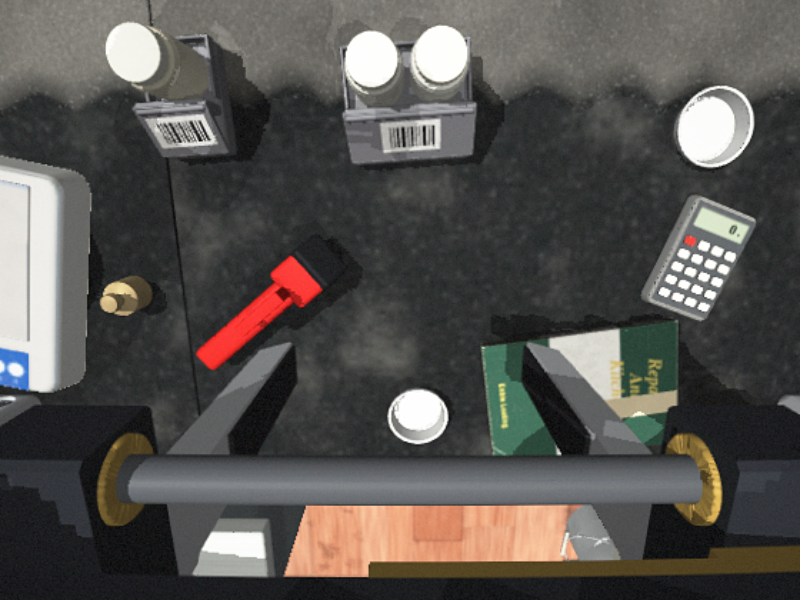

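View pics/rd.png

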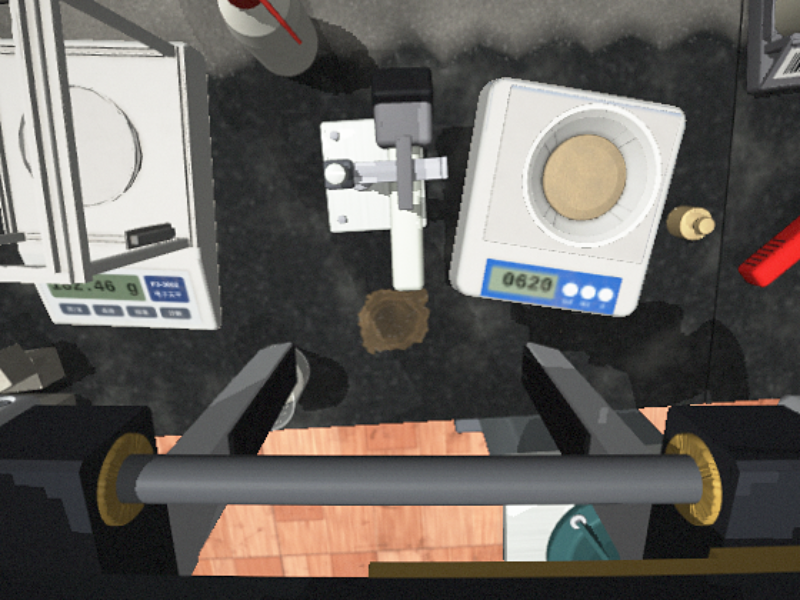

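The wrist views show both carriers: the double one has its label at (411,135) in the 800 px view, its panel nearly square to x. The white reader hangs on the tongue with its handle from (405,140) to (408,290), and the hook lip is at (445,168). The description fits this one: it is white and hangs by its loop. Next I fit the label pose, check the height of the balance beside the reader, then grip.

Run:
```python
from h import *
from scipy.optimize import least_squares
L=dict(np.load("lab.npz"));rd=dict(np.load("rd.npz"));top=ctrl.capture("top")
g=cv2.cvtColor(L["img"],cv2.COLOR_BGR2GRAY)
x0,x1,y0,y1=250,325,72,115
b=(cv2.morphologyEx(g[y0:y1,x0:x1],cv2.MORPH_CLOSE,np.ones((5,5)))>175).astype(np.uint8)
cs=max(cv2.findContours(b,cv2.RETR_EXTERNAL,cv2.CHAIN_APPROX_NONE)[0],key=cv2.contourArea)
q=cv2.approxPolyDP(cv2.convexHull(cs),4,True).reshape(-1,2)+[x0,y0];print(q.tolist())
def corners(p):
    y=np.radians(p[3]);u=np.array([-np.sin(y),np.cos(y),0]);f=np.array([np.cos(y),np.sin(y),0]);v=(f+[0,0,1])/2**.5
    return np.array([p[:3]+a*.026*u+s*.016*v for a,s in((1,1),(-1,1),(-1,-1),(1,-1))])
q=np.array(q,float)
if len(q)==4:
    o=[np.argmin(q.sum(1)),np.argmax(q[:,0]-q[:,1]),np.argmax(q.sum(1)),np.argmin(q[:,0]-q[:,1])];q=q[o]
    r=least_squares(lambda p:np.r_[(proj(L,corners(p))-q).ravel(),(p[2]-.045)*1000],[.616,-.342,.045,0],x_scale=[.01,.01,.01,1])
    print("label",r.x,r.cost)
# bowl left rim / scale corner height
def ray(c,uv):
    n=cv2.undistortPoints(np.array([[uv]],float)*.7,np.array(c["mtx"]),np.array(c["D"],float))[0,0]
    d=c["T"][:3,:3]@np.r_[n,1];return c["T"][:3,3],d/np.linalg.norm(d)
for a,b2 in(((523,178),(344,273)),((627,178),(400,273)),((486,85),(340,240)),((683,110),(421,253))):
    o1,d1=ray(rd,a);o2,d2=ray(top,b2)
    s=np.linalg.lstsq(np.c_[d1,-d2],o2-o1,rcond=None)[0];print(o1+s[0]*d1,o2+s[1]*d2)
Y=-2.4
ctrl.move_gripper(.06)
ctrl.move_pose([.461,.271,.20],R(Y))
c=ctrl.capture("wrist")
for k in["reader_grip","reader","reader_loop"]:
    for d in ctrl.pinpoint(c,k)[:1]:print(k,round(d["conf"],2),W(c,d["point"]))
cv2.imwrite("pics/pre.png",c["img"])
print(ctrl.sense()["time_s"])
```

```text
[[307, 83], [307, 103], [268, 105], [267, 87]]
label [ 0.6136 -0.345   0.0448  3.8286] 2.8675891229289276
[0.5207 0.1551 0.0835] [0.5207 0.1551 0.0835]
[0.514  0.0362 0.0422] [0.5264 0.0292 0.0451]
[ 0.6228  0.172  -0.014 ] [ 0.6254  0.1709 -0.0134]
[ 0.5788 -0.022   0.0358] [ 0.5753 -0.021   0.0348]
reader_grip 0.9 [0.4618 0.2708 0.1233]
reader 0.91 [0.5325 0.2669 0.1054]
reader_loop 0.64 [0.5299 0.2685 0.1739]
10.3417
```

View pics/pre.png

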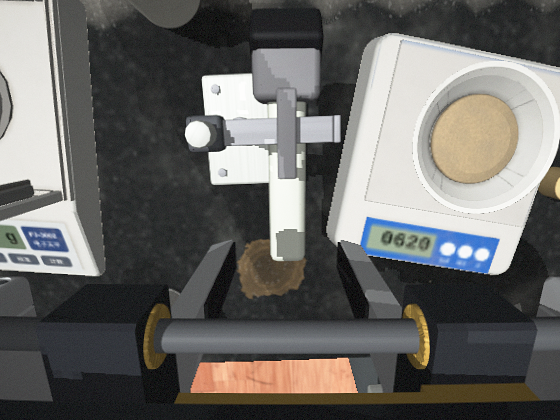

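The view shows the reader under the gripper, with the handle centred between the finger tips (288 px). The tongue runs from (225,131) to the lip at (340,128). Gripping and unhooking.

Run:
```python
from h import *
ctrl.move_l([.461,.271,.108],feed=.08)
ctrl.move_gripper(.02,force=45)
s=ctrl.sense();print(s["tcp_pos"],s["grip_width"],s["grasp_force"],s["force"],s["torque"])
ctrl.wait(.2)
ctrl.move_l([.461,.271,.125],feed=.05)
s=ctrl.sense();print(s["force"],s["torque"])
y=np.radians(-1.5);d=np.array([np.sin(y),-np.cos(y),0])
ctrl.move_l(np.array([.461,.271,.125])+.062*d,feed=.08,f_stop=8)
s=ctrl.sense();print(s["tcp_pos"],s["force"],s["torque"])
p=s["tcp_pos"].copy() if hasattr(s["tcp_pos"],"copy") else np.array(s["tcp_pos"])
p=np.array(p);p[2]=.26;ctrl.move_l(p,feed=.15)
ctrl.wait(.2);c=ctrl.capture("wrist");s=ctrl.sense()
Rt=np.array(s["orientation"]);t=np.array(s["tcp_pos"])
for k in["reader_grip","reader","reader_loop","reader_window"]:
    for d in ctrl.pinpoint(c,k)[:1]:w=W(c,d["point"]);print(k,round(d["conf"],2),w,Rt.T@(w-t))
cv2.imwrite("pics/held.png",c["img"]);print(s["time_s"],s["grip_width"])
```

```text
[0.461  0.271  0.1081] 0.027583955030349012 44.99901473522186 [ 0.3271  0.0113 -0.008 ] [ 0.0263 -0.0136  0.0106]
[ 0.3208 -0.3906 -1.2073] [ 0.0071  0.0846 -0.0312]
[0.4594 0.2092 0.1251] [ 0.2302 -0.0464 -1.3585] [-0.0229  0.1032 -0.0294]
reader_grip 0.8 [ 0.4106 -0.1454  0.0176] [-0.0332  0.356   0.2418]
reader_loop 0.62 [0.5276 0.2053 0.3256] [ 0.0685  0.001  -0.0667]
reader_window 0.55 [0.5372 0.3198 0.0031] [ 0.0738 -0.1141  0.2557]
15.1583 0.02781312379842391
```

View pics/held.png

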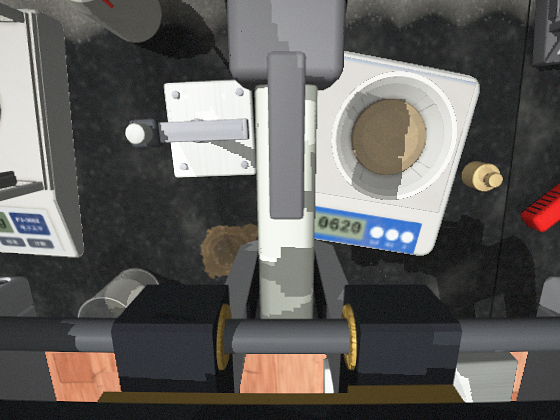

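The held view shows the reader free of the tongue (lip end at (247,128)) and gripped squarely. The loop's offset from the tool matches the nominal grasp. Going to the scan pose.

Run:
```python
from h import *
c=ctrl.capture("wrist")
for k in["hook_mid","stand"]:
    for d in ctrl.pinpoint(c,k)[:2]:print(k,round(d["conf"],2),W(c,d["point"]))
Y=3.4;y=np.radians(Y);lab=np.array([.6155,-.3435,.045])
n=np.array([-np.cos(y),-np.sin(y),1])/2**.5
win=lab+.07*n;tcp=win-R(Y)@[.1425,.0005,-.014];print(win,tcp)
up=tcp.copy();up[2]=.22;bk=up.copy();
ctrl.move_pose(up,R(Y))
ctrl.move_l(tcp,feed=.1);ctrl.wait(.3)
for nme in("scene","top","wrist"):
    c=ctrl.capture(nme)
    for k in["reader_window","double_carrier_label","double_carrier","reader_loop"]:
        for d in ctrl.pinpoint(c,k)[:2]:print(nme,k,round(d["conf"],2),W(c,d["point"]))
    cv2.imwrite(f"pics/scan_{nme}.png",c["img"])
a=cv2.imread("pics/scan_wrist.png");b=cv2.imread("pics/scan_scene.png")[180:320,330:520]
cv2.imwrite("pics/scan.png",np.hstack([cv2.resize(a,(400,300)),cv2.resize(b,(400,300))]))
s=ctrl.sense();print(s["time_s"],s["tcp_pos"],s["grip_width"],s["force"])
```

```text
hook_mid 0.58 [0.5412 0.2707 0.1751]
stand 0.6 [0.5364 0.3216 0.0034]
[ 0.5661 -0.3464  0.0945] [ 0.4238 -0.3544  0.0805]
scene reader_window 0.68 [ 0.5015 -0.2579  0.0154]
scene reader_window 0.66 [ 0.5615 -0.3427  0.0918]
scene double_carrier_label 0.67 [ 0.6094 -0.3398  0.0453]
scene double_carrier 0.82 [ 0.638  -0.3438  0.0007]
scene reader_loop 0.97 [ 0.4568 -0.2004  0.0711]
scene reader_loop 0.65 [ 0.4919 -0.3479  0.1508]
top reader_window 0.87 [ 0.5016 -0.2563  0.0149]
top double_carrier_label 0.55 [ 0.6146 -0.3421  0.0453]
top double_carrier 0.69 [ 0.6382 -0.342  -0.0043]
top reader_loop 0.64 [ 0.4531 -0.2034  0.0628]
top reader_loop 0.57 [ 0.4994 -0.3467  0.1442]
wrist reader_window 0.57 [ 0.5014 -0.2614  0.0139]
wrist double_carrier 0.27 [ 0.4909 -0.3505  0.1499]
wrist reader_loop 0.83 [ 0.4554 -0.2059  0.0704]
wrist reader_loop 0.7 [ 0.491  -0.3516  0.1453]
20.1333 [ 0.4238 -0.3544  0.0805] 0.02784697761254327 [ 0.0058 -0.3367 -1.3911]
```

View pics/scan.png

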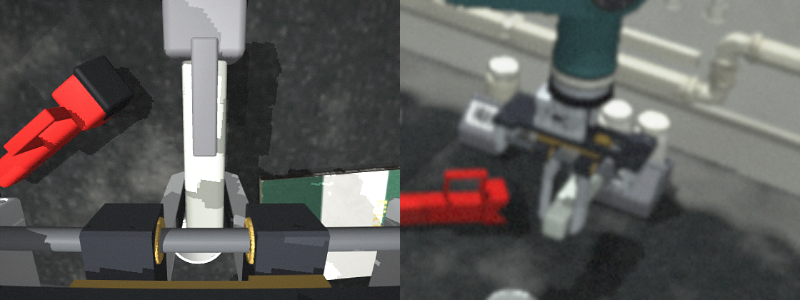

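The scene crop shows the reader in front of the double carrier with a clear gap. The networks put the label at (+47.9, +2.9, −46.5) mm from the window, against the planned (+49, +3, −49.5). So the aim is right; hold there, then hang it back.

Run:
```python
from h import *
ctrl.wait(2.8)
s=ctrl.sense();p=np.array(s["tcp_pos"]);print(s["time_s"],p)
p[2]=.24;ctrl.move_l(p,feed=.12)
ctrl.move_pose([.4594,.207,.26],R(-2.4))
ctrl.move_l([.4594,.207,.1255],feed=.12);ctrl.wait(.2)
f0=ctrl.sense()["force"];print(f0)
print(ctrl.move_l([.461,.271,.1255],feed=.07,f_stop=6));ctrl.wait(.2)
s=ctrl.sense();print(s["tcp_pos"],s["force"])
c=ctrl.capture("wrist");cv2.imwrite("pics/hook.png",c["img"])
print(ctrl.move_l([.461,.271,.1065],feed=.03,f_stop=3))
s=ctrl.sense();print(s["tcp_pos"],s["force"],s["torque"],s["time_s"])
```

```text
22.9333 [ 0.4238 -0.3544  0.0805]
[-0.5044 -0.0733 -0.7494]
False
[0.4611 0.2706 0.1256] [-0.0879 -0.4852 -1.6513]
True
[0.4609 0.2708 0.1079] [-0.0262 -0.5459  4.1161] [ 0.0485 -0.1756  0.0101] 29.8
```

View pics/hook.png

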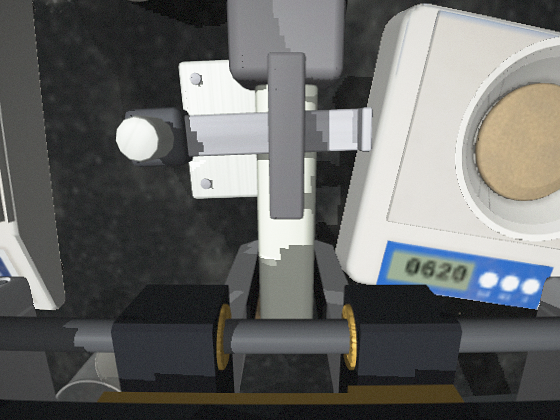

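The picture shows the tongue passing through the loop with its lip at (365,130), beyond the strap (287 px). Contact came at the original height, so I'll release.

Run:
```python
from h import *
ctrl.move_gripper(.06);ctrl.wait(.6)
s=ctrl.sense();p=np.array(s["tcp_pos"]);print(s["force"],s["grip_width"])
print(ctrl.move_l([p[0],p[1],.20],feed=.07,f_stop=6))
p=np.array(ctrl.sense()["tcp_pos"]);ctrl.move_l([p[0]-.03,p[1],.30],feed=.12);ctrl.wait(.5)
c=ctrl.capture("wrist");cv2.imwrite("pics/end.png",c["img"])
for k in["reader","reader_loop","reader_grip","hook_mid"]:
    for d in ctrl.pinpoint(c,k)[:1]:print(k,round(d["conf"],2),W(c,d["point"]))
s=ctrl.sense();print(s["force"],s["time_s"])
```

```text
[ 0.2143 -0.4307  0.1561] 0.05992192422628805
False
reader 0.6 [0.5295 0.2681 0.107 ]
reader_loop 0.85 [0.5331 0.266  0.1741]
reader_grip 0.97 [0.4595 0.2727 0.1233]
hook_mid 0.72 [0.5297 0.2681 0.1077]
[0.2032 0.2152 0.3789] 34.3333
```

View pics/end.png

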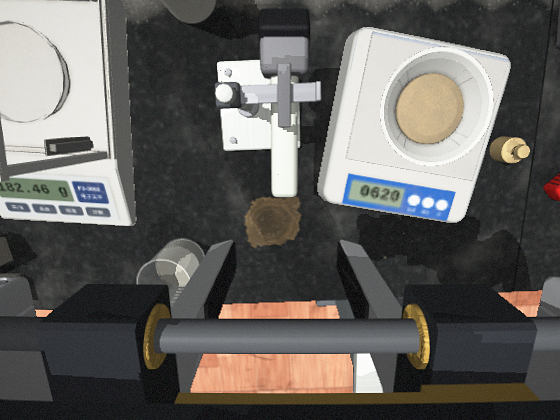

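The reader hangs on the tongue again (loop at (285,95), lip at (318,90)) at its original pose, and the gripper is clear of it. Handing in.

```bash
python3 -c "
from h import *
print(ctrl.finish_job())"
```

```text
the job is handed in; nothing more can be done
None
```

I aimed the reader's window at the two-bottle carrier's label from about 7 cm, held it still there for over two seconds, hung it back on its hook by its loop, let go and handed the job in at about 34 s; the verdict was not shown.

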